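# Lock the sharpening stone onto the honing board

## Robot

A 6-joint arm with a two-finger parallel gripper is mounted at the origin on the work surface. World frame = base frame: x ahead of the robot, y to its left, z up, the work surface at z = 0. Lengths are in m, angles in rad, forces in N, time in s.
With the tool pointing down it reaches from about 0.35 to 0.875 m from the base axis. Payload 4.2 kg.
Tool frame: the origin (TCP) lies at the very end of the fingers, on their centre line; the grasp point (between the pads) lies 19 mm behind it (arm.hold_point_z is the distance from the TCP to the grasp point, in m); z points along the fingers, y is the line along which they close (so a half turn about z gives the same grasp; the last joint's range is limited). The gripper opens to 87 mm and grips with 3 to 60 N. Pads are 19 mm wide; open, the fingers measure 117 mm over their backs; the gripper's body (75 mm by 190 mm) begins 51 mm behind the grasp point.
Start: joints at [1.412, 0.385, 0.008, 0, -1.194, -0.259], TCP at [0.254, 0.571, 0.223] pointing down, gripper open.
Joint ranges: [-3.14, 3.14], [-1.21, 2.06], [-1.07, 1.41], [-3.16, 2.05], [-2.99, -0.16], [-3.1, 3.1]. Speed limits (rad/s): [2.79, 2.79, 3.14, 3.14, 3.14, 3.14].

## Interface

Orientations are given as a unit quaternion [w, x, y, z].
In Python, from rig import arm gives the robot as it stands.
- The arm moves only by the tool send_rows, never from a script. Its argument "commands" is a list of rows, each a list of 3 entries, a list of its own where there are three numbers: the opening in per cent of the stroke, from 0 (shut) to 100 (fully open), then the shift along the tool's x, y, z in m, then the turn about the tool's z in rad. In form: [[fingers, [x, y, z], roll], ...]. A call has 1 to 8 rows; each row is the pose to reach, as a shift and turn from the pose commanded when the call began, along the tool's axes at that moment; what a row does not reach only later rows make up. A row lasts 1/8 s, in which the tool goes at most 62.5 mm and 10.7 degrees, less where a joint would pass 70% of its speed; a pose out of reach is approached as far as the arm can. A call with a gripper value outside its range is refused whole. The fingers move at their own pace and stop on an object; the grip force is fixed at half the most. Time passes only in rows, so rows that repeat a pose let the fingers close. It gives the time, the measured TCP pose, the force, the opening and the grip force at its end, in the units of the state.
- arm.observe(): the state, without advancing time (a new reading comes with each control period).
- arm.camera(name): name is "side" or "top" or "wrist"; returns a dict with "frame" (384x512x3 uint8, red, green, blue), "fx", "fy", "cx", "cy" (pixels), "k1" (the pictures are not rectified: a ray, as slopes to the right and down, at radius r is drawn at 1 + k1 r^2 times it, then the intrinsics apply), "R" (3x3) and "t" (3): a world point X has camera coordinates R X + t. Camera axes: x right, y down, z forward; pixel columns grow to the right and rows downward; lengths in m; the calibration is good to about 2 mm. A picture is of the moment at which its call begins. There is no depth.
- arm.finish_job(): hands the job in; it is judged then, once.
The state is a dict: "clock": time; "joints": joint angles; "joint_velocities": joint speeds; "tau": joint torques, N m; "eef_pos": TCP position; "orientation": TCP orientation; "contact_force": force on the tool from outside, world axes, zero at the start; "torque": the same for the moment, N m; "width": finger opening in m; "grip_force": force on a finger pad.
Only numpy, scipy, OpenCV 4.12 (cv2) and the standard library are available. Lean on these libraries where they do the work, as an engineer would, in place of code of your own. Each camera call takes 0.05 s, during which the arm holds its last target. There are 200 camera calls.

## Task

Mount the sharpening stone whose holder has the keyhole opening in its metal tab: pick it up, lower the wide part of the keyhole over the headed stud on the plywood honing board, then, with the plate down on the board, draw it away from the stud end, along the board, until the narrow slot is fully home behind the stud's head. Leave it lying flat and straight along the board, and leave the other stone (plain round hole) where it is.

Things in the scene. Friction and masses are not known exactly. Their poses are not given: they have to be found in the camera images.
- stone (a point): Centre, half-way up, of the loose stone holder to mount (0.5 kg): beech block 124 long (x) x 50 wide (y), 6 to 40 mm above its underside, grey stone on top to 49 mm; this point is 24.5 mm up. Grasp across the 50 mm here. Starts flat on the bench, left or right of the board. x points from block to tab, z up. A 6 mm metal plate under the block runs on as a tab, 72 mm wide, x = 62 to 163 mm.
- keyhole (a point): Centre of the wide part of the keyhole in that tab, mid-thickness (3 mm above the underside), 92 mm along x from the stone's centre. Eight-sided opening 42 to 44 mm across, narrowing at 45 degrees, away from the block, into a slot 16 mm wide that starts 22 mm and ends 53 mm further along x. Same axes as the stone.
- stud (a point): Foot of the fixed headed stud, on its axis at the board's top face. Neck 10 mm thick, 12 mm tall; head 26 mm across, top at 19 mm. Flat plywood board 300 x 130 mm, top 18 mm above the bench. x: along the board, towards its end nearest the stud (35 mm; 265 mm the other way); z up. When home: stone on the -x side, its tab pointing to +x, its centre 140 mm from the stud, neck at the slot's end.
- other_stone (a point): Centre, half-way up, of the other loose stone holder, alike in size and looks, but its tab has only a plain 16 mm round hole, too small for the stud's head. Same axes. On the bench, across the board from the first; leave it alone.

How it is judged:
On the way:
1. the wide opening has been lowered over the stud's head, the plate almost down on the board (x of stud in the frame of stone between 0.075 and 0.122 m and y of stud in the frame of stone between -0.015 and 0.015 m and z of stone in the frame of stud below 0.0345 m).
At the end, for the whole second after the job is handed in: The holder lies at rest flat on the board (height within 4 mm, tilt under 4.5 degrees), the stud's neck in the narrow slot within 13 mm of its end (stud 127 to 145 mm along from the stone's centre, 10 mm sideways), the stone on the -x side of the stud, within 15 degrees of the board's length (x of stud in the frame of stone between 0.127 and 0.145 m and y of stud in the frame of stone between -0.01 and 0.01 m and x of stone in the frame of stud below 0 m and z of stone in the frame of stud between 0.021 and 0.0285 m and angle between the x axis of stone and the x axis of stud, either way round below 0.26 rad and angle between stone's own z axis and vertical below 0.08 rad and linear speed of keyed below 0.02 m/s); the robot touches nothing.
It fails at once if the other stone is moved by more than 20 mm (distance of other_stone from where it was at the start of the episode above 0.02 m).
It also fails if it takes over 38 s, if anything falls off the work surface, if the arm or the gripper's body presses on something with over 40 N, if the wrist force passes 120 N, or if a joint passes its speed limit or range.

## Working session

There is one attempt and no reset: what is moved stays moved. The work goes in short steps, Python scripts to look and compute and a tool call to move; the robot and the scene stay as the last step left them, time stands still between calls to the robot, and variables do not carry over. Pictures are saved under pics/ and viewed, at most 10 in all, crops included, and the job is handed in when it is done.

Besides the shell and the picture viewer there is one more tool, called as name(argument=value, ...) on one line, values as JSON. send_rows: Moves the arm, as the interface text tells. Its arguments: {"type":"object","properties":{"commands":{"type":"array"}},"required":["commands"]}

```bash
mkdir -p pics; ls
python3 - <<'E'
from rig import arm
import cv2
print(arm.observe())
for n in ("top","side"):
    c=arm.camera(n); cv2.imwrite(f"pics/{n}0.png",c["frame"][:,:,::-1])
    print(n,{k:v for k,v in c.items() if k!="frame"})
E
```

```text
pics
{'clock': 0.0, 'joints': array([ 1.41162356e+00,  3.85591986e-01,  6.63487144e-03, -5.39209058e-04,
       -1.19401409e+00, -2.58607747e-01]), 'joint_velocities': array([ 0.00047031, -0.00081808,  0.00082864, -0.0021852 , -0.00095168,
       -0.00199364]), 'tau': array([-2.48295137e-04, -3.90666926e+01,  1.87398148e+01,  4.21975091e+00,
        1.09381776e-02, -1.89238831e-04]), 'eef_pos': array([0.2533058 , 0.57070364, 0.2214358 ]), 'orientation': array([ 1.09854793e-03,  9.78240409e-01, -2.07471583e-01, -1.96232584e-04]), 'contact_force': array([-0.25786475, -0.18467416, -0.14392549]), 'torque': array([0.03540291, 0.01367832, 0.03029046]), 'grip_force': 0.0, 'width': 0.08669600184216598}
top {'fx': 351.76667751446337, 'fy': 351.76667751446337, 'cx': 248.85243653676986, 'cy': 195.62457161349892, 'k1': -0.07964746752249638, 'R': array([[ 0.13385908, -0.99099084,  0.00434667],
       [-0.96639099, -0.13150512, -0.22089556],
       [ 0.21947709,  0.0253683 , -0.97528778]]), 't': array([-0.06149174,  0.56260947,  0.66329119])}
side {'fx': 401.7414471218871, 'fy': 401.7414471218871, 'cx': 253.59939735261133, 'cy': 194.85552085971986, 'k1': -0.02250358562870718, 'R': array([[ 0.90779087, -0.41912798, -0.01573135],
       [-0.31742761, -0.66203492, -0.6789326 ],
       [ 0.27414494,  0.62132238, -0.73403205]]), 't': array([-0.50147246,  0.23553698,  0.86970733])}
```

View pics/top0.png

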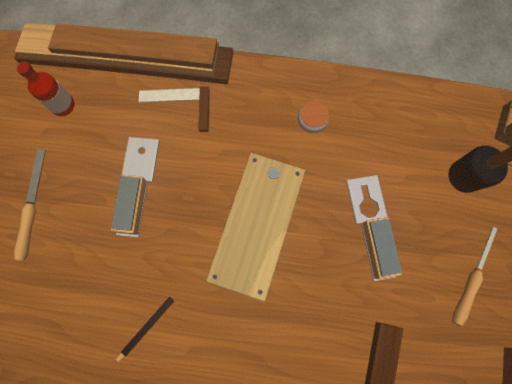

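View pics/side0.png

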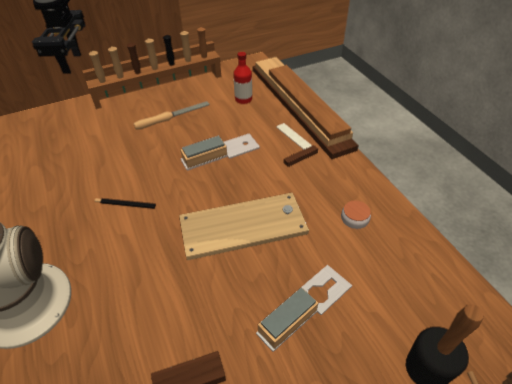

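Top view: the board is in the middle with the stud head at about (273,173). The keyhole holder is on the right, keyhole at (369,207) and stone at about (383,248). The plain-hole holder is on the left, its hole at (141,151). The side view agrees. I'll enlarge the relevant part.

```bash
cat > h.py <<'E'
import numpy as np, cv2
def K(c): return np.array([[c["fx"],0,c["cx"]],[0,c["fy"],c["cy"]],[0,0,1.]])
def ray(c,p):
    d=((np.array(p,float)-[c["cx"],c["cy"]])/[c["fx"],c["fy"]]); u=d.copy()
    for _ in range(20): u=d/(1+c["k1"]*(u@u))
    return -c["R"].T@c["t"], c["R"].T@np.r_[u,1]
def at(c,p,z):
    o,r=ray(c,p); return o+r*(z-o[2])/r[2]
def proj(c,X):
    return cv2.projectPoints(np.atleast_2d(np.array(X,float)),cv2.Rodrigues(c["R"])[0],c["t"],K(c),np.array([c["k1"],0,0,0.]))[0][:,0]
E
python3 - <<'E'
import cv2
a=cv2.imread("pics/top0.png")[150:300,205:405]
cv2.imwrite("pics/c0.png",cv2.resize(a,None,fx=4,fy=4,interpolation=cv2.INTER_CUBIC))
E
```

```text
(no output)
```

View pics/c0.png

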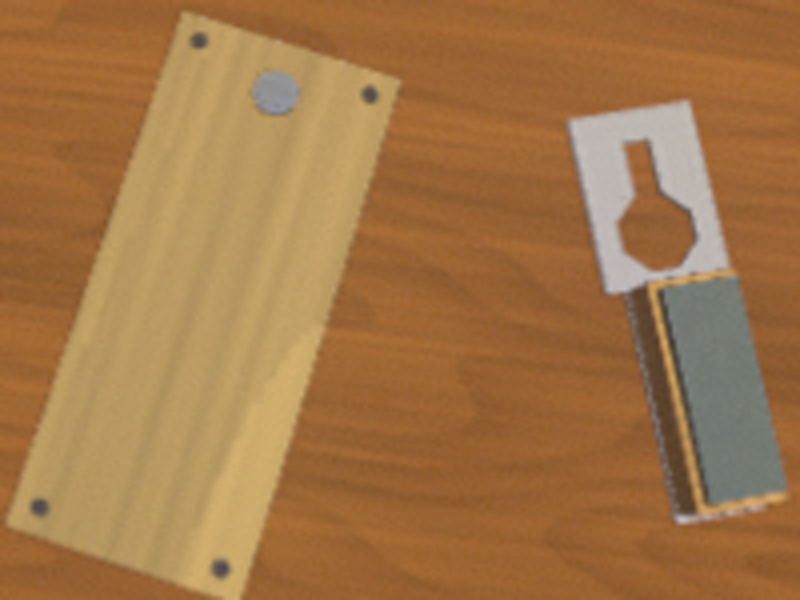

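```bash
cat > fit.py <<'E'
from rig import arm
from h import *
from scipy.optimize import least_squares
c=arm.camera("top")
f=lambda P:(np.array(P,float)+.5)/4-.5+[205,150]
def fit(c,L,px,x0):
    L=np.array(L)/1000; 
    def W(v): s,k=np.sin(v[2]),np.cos(v[2]); return np.c_[v[0]+k*L[:,0]-s*L[:,1], v[1]+s*L[:,0]+k*L[:,1], L[:,2]]
    r=least_squares(lambda v:(proj(c,W(v))-px).ravel(),x0); return r.x,np.round(r.fun.reshape(-1,2),1).tolist()
B=f([(182,12),(401,82),(241,602),(7,524),(275,92)])
# board frame: stud origin
print("stud",fit(c,[(35,65,18),(35,-65,18),(-265,-65,18),(-265,65,18),(0,0,37)],B,[.6,0,0]))
T=f([(568,120),(690,101),(606,294),(637,140),(735,271),(787,494),(678,522)])
print("stone",fit(c,[(163,36,6),(163,-36,6),(62,36,6),(145,0,6),(62,-25,40),(-62,-25,40),(-62,25,6)],T,[.5,-.3,0]))
print([at(c,p,.006).round(3).tolist() for p in T[:4]])
E
python3 fit.py
```

```text
stud (array([ 0.63057097, -0.03111499, -0.18166779]), [[0.0, -0.7], [0.4, -1.0], [0.0, 1.1], [-0.7, 0.6], [0.3, -0.4]])
stone (array([ 0.49950685, -0.28021466,  0.29082319]), [[-0.0, 0.1], [-0.3, 0.2], [0.2, 0.1], [-0.3, 0.3], [0.2, -1.0], [0.8, 1.6], [-0.7, -1.3]])
[[0.645, -0.199, 0.006], [0.667, -0.269, 0.006], [0.549, -0.227, 0.006], [0.639, -0.239, 0.006]]
```

```bash
cat >> h.py <<'E'
from scipy.spatial.transform import Rotation as Ro
def shift(s,X,yaw):
    q=s["orientation"]; R=Ro.from_quat([q[1],q[2],q[3],q[0]]).as_matrix()
    cur=np.arctan2(R[1,0],R[0,0])
    return (R.T@(np.array(X)-s["eef_pos"])).round(4), round((cur-yaw+np.pi)%(2*np.pi)-np.pi,4)
E
python3 - <<'E'
from rig import arm
from h import *
print(shift(arm.observe(),[.47,-.289,.24],.291))
E
```

```text
(array([ 0.5469,  0.698 , -0.0171]), np.float64(-0.7089))
```

send_rows(commands=[[100,[0.55,0.7,-0.017],-0.71],[100,[0.55,0.7,-0.017],-0.71],[100,[0.55,0.7,-0.017],-0.71],[100,[0.55,0.7,-0.017],-0.71],[100,[0.55,0.7,-0.017],-0.71],[100,[0.55,0.7,-0.017],-0.71],[100,[0.55,0.7,-0.017],-0.71],[100,[0.55,0.7,-0.017],-0.71]])

```text
clock: 1.15
eef_pos: [0.3763, 0.0847, 0.2324]
orientation: [-0.0, 0.989, 0.146, 0.0]
contact_force: [1.3, 1.0, -0.5]
width: 0.087
grip_force: 0.0
```

Run:
```python
from rig import arm
from h import *
s=arm.observe();print(s["clock"],s["eef_pos"],s["joints"],shift(s,[.47,-.289,.24],.291))
```

```text
1.15 [0.37626446 0.08472829 0.23235341] [ 6.48733254e-01 -4.93316507e-02 -5.06021550e-01  5.38341784e-05
 -1.11313789e+00  1.21519868e+00] (array([-0.0183,  0.3849, -0.0078]), np.float64(0.0022))
```

send_rows(commands=[[100,[-0.018,0.385,-0.008],0],[100,[-0.018,0.385,-0.008],0],[100,[-0.018,0.385,-0.008],0],[100,[-0.018,0.385,-0.008],0],[100,[-0.018,0.385,-0.008],0],[100,[-0.018,0.385,-0.008],0],[100,[-0.018,0.385,-0.008],0],[100,[-0.018,0.385,-0.008],0]])

```text
clock: 2.15
eef_pos: [0.4696, -0.2875, 0.2393]
orientation: [-0.001, 0.989, 0.145, -0.001]
contact_force: [0.2, -0.1, -0.4]
width: 0.0868
grip_force: 0.0
```

Run:
```python
from rig import arm
from h import *
c=arm.camera("wrist"); cv2.imwrite("pics/w1.png",c["frame"][:,:,::-1])
s=arm.observe();print(s["clock"],s["eef_pos"],s["joints"],shift(s,[.47,-.289,.24],.291), c["R"].round(3).tolist(), -c["R"].T@c["t"])
```

```text
2.2 [ 0.46954772 -0.28667258  0.2396641 ] [-2.53689894e-01  2.45909831e-01 -1.49064865e-01 -5.25913902e-04
 -1.17694130e+00  2.11673284e+00] (array([-0.0002,  0.0024, -0.0003]), np.float64(0.001)) [[0.287, -0.958, -0.001], [-0.927, -0.278, 0.253], [-0.243, -0.071, -0.968]] [ 0.53578255 -0.26871426  0.4008037 ]
```

View pics/w1.png

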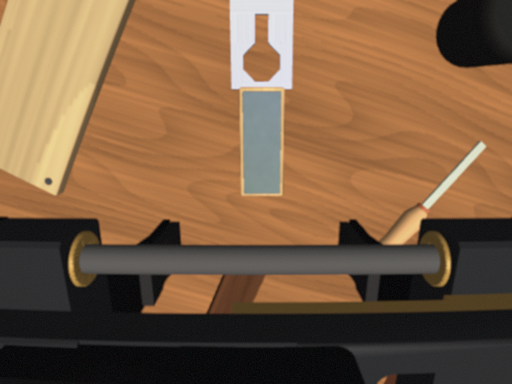

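The wrist view shows the holder straight ahead: block outline from (240,88) to (283,195), tab corners at (231,88) and (292,88), keyhole centre at (262,62). I'll refit the pose.

Run:
```python
import sys,io
from fit import fit
from rig import arm
from h import *
c=arm.camera("wrist")
L=[(62,25,40),(62,-25,40),(-62,-25,40),(-62,25,40),(92,0,6),(145,0,6)]
px=np.array([(239.5,88),(284,88),(283.5,195.5),(240.5,195.5),(261.8,62),(261.8,14)])
v,r=fit(c,L,px,[.5,-.28,.29]); print(v,r)
u=np.array([np.cos(v[2]),np.sin(v[2])])
X=np.r_[v[:2]+.01*u,.06]; print(shift(arm.observe(),X,v[2]))
```

```text
stud (array([ 0.63057097, -0.03111499, -0.18166779]), [[0.0, -0.7], [0.4, -1.0], [0.0, 1.1], [-0.7, 0.6], [0.3, -0.4]])
stone (array([ 0.49950685, -0.28021466,  0.29082319]), [[-0.0, 0.1], [-0.3, 0.2], [0.2, 0.1], [-0.3, 0.3], [0.2, -1.0], [0.8, 1.6], [-0.7, -1.3]])
[[0.645, -0.199, 0.006], [0.667, -0.269, 0.006], [0.549, -0.227, 0.006], [0.639, -0.239, 0.006]]
[ 0.50025101 -0.28089102  0.29554746] [[-0.4, -1.0], [0.8, -1.0], [-0.5, 0.8], [0.3, 0.9], [-0.1, 0.5], [-0.1, 0.0]]
(array([0.0406, 0.004 , 0.1803]), np.float64(-0.0017))
```

send_rows(commands=[[100,[0.0406,0.004,0.04],0],[100,[0.0406,0.004,0.09],0],[100,[0.0406,0.004,0.14],0],[100,[0.0406,0.004,0.18],0],[100,[0.0406,0.004,0.205],0],[100,[0.0406,0.004,0.222],0],[100,[0.0406,0.004,0.23],0],[100,[0.0406,0.004,0.23],0]])

```text
clock: 3.3
eef_pos: [0.5104, -0.2791, 0.0105]
orientation: [0.0, 0.989, 0.146, 0.0]
contact_force: [0.2, -0.3, -0.3]
width: 0.0871
grip_force: 0.0
```

send_rows(commands=[[0,[0,0,0],0],[0,[0,0,0],0],[0,[0,0,0],0],[0,[0,0,0],0],[0,[0,0,0],0],[0,[0,0,0],0]])

```text
clock: 4.05
eef_pos: [0.5098, -0.2791, 0.0102]
orientation: [-0.0, 0.989, 0.146, -0.0]
contact_force: [-0.9, 2.0, 1.7]
width: 0.0497
grip_force: 30.0
```

send_rows(commands=[[0,[0,0,-0.01],0],[0,[0,0,-0.03],0],[0,[0,0,-0.06],0],[0,[0,0,-0.09],0],[0,[0,0,-0.11],0],[0,[0,0,-0.12],0],[0,[0,0,-0.12],0]])

```text
clock: 4.92
eef_pos: [0.51, -0.2794, 0.1302]
orientation: [-0.0, 0.989, 0.145, 0.0]
contact_force: [-0.9, 0.7, -5.5]
width: 0.0497
grip_force: 30.0
```

Run:
```python
from rig import arm
from h import *
s=arm.observe();print(s["eef_pos"],s["width"],s["contact_force"],s["torque"]);print(shift(s,[.414,.009,.13],-.18))
```

```text
[ 0.5100005  -0.27935024  0.1302063 ] 0.049703298190740056 [-0.93290713  0.6682941  -5.51837161] [-0.0504789  -0.05164194  0.02063574]
(array([-9.000e-03, -3.038e-01,  2.000e-04]), np.float64(0.4719))
```

send_rows(commands=[[0,[0,-0.015,0],0.03],[0,[-0.001,-0.05,0],0.08],[0,[-0.003,-0.1,0],0.16],[0,[-0.005,-0.15,0],0.24],[0,[-0.006,-0.2,0],0.32],[0,[-0.008,-0.25,0],0.4],[0,[-0.009,-0.285,0],0.45],[0,[-0.009,-0.304,0],0.472]])

```text
clock: 5.92
eef_pos: [0.4124, 0.0103, 0.1293]
orientation: [0.0, 0.996, -0.089, -0.001]
contact_force: [1.0, -0.2, -4.5]
width: 0.05
grip_force: 30.0
```

send_rows(commands=[[0,[0,0,0],0],[0,[0,0,0],0]])

```text
clock: 6.18
eef_pos: [0.4136, 0.0087, 0.1296]
orientation: [0.0, 0.996, -0.09, -0.001]
contact_force: [-0.2, 0.6, -3.8]
width: 0.0494
grip_force: 30.0
```

Run:
```python
from rig import arm
from h import *
a=arm.camera("wrist")["frame"];b=arm.camera("side")["frame"][150:342,130:386]
cv2.imwrite("pics/w2.png",a[:,:,::-1])
cv2.imwrite("pics/s2.png",cv2.resize(b,None,fx=3,fy=3,interpolation=cv2.INTER_CUBIC)[:,:,::-1])
s=arm.observe();print(s["clock"],s["eef_pos"],s["width"],shift(s,[.414,.009,.13],-.18))
```

```text
6.275 [0.4138152  0.0084983  0.12974925] 0.04956552379511108 (array([ 0.0001, -0.0005, -0.0003]), np.float64(-0.0008))
```

View pics/w2.png

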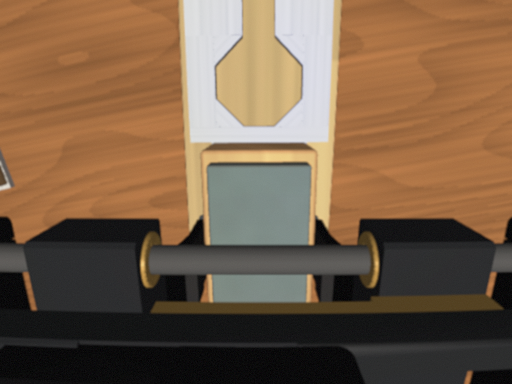

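View pics/s2.png

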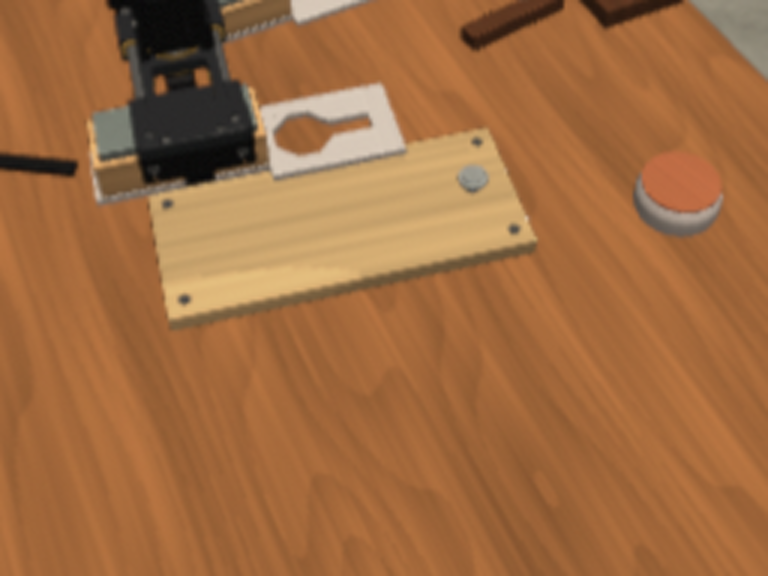

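The holder is held level above the board. In the wrist view the keyhole centre is about (258,82) and the tab's near edge is at row 142. In the side crop the stud head is at (472,178) and the tab corners are at (385,85), (405,152) and (278,177). I'll fit the held holder and the stud from both cameras.

```bash
python3 - <<'E' | tail -6
from rig import arm
from h import *
from scipy.optimize import least_squares
w=arm.camera("wrist");sd=arm.camera("side");s=arm.observe()
g=lambda P:(np.array(P,float)+.5)/3-.5+[130,150]
Ls=np.array([(163,36,6),(163,-36,6),(62,-36,6),(145,8,6),(145,-8,6)])/1e3; ps=g([(385,85),(405,152),(278,177),(370,114),(373,124)])
Lw=np.array([(62,36,6),(62,-36,6),(71,9,6),(71,-9,6),(92,21.5,6),(92,-21.5,6)])/1e3; pw=np.array([(190,139),(329,139),(239,126),(279,126),(215.5,82),(302.5,82)])
def W(v,L): return v[:3]+Ro.from_euler("ZYX",[v[3],v[4],0]).apply(L)
F=lambda v:np.r_[proj(sd,W(v,Ls))-ps,proj(w,W(v,Lw))-pw].ravel()
r=least_squares(F,[.41,.01,.12,-.18,0]);print("stone xyz_under,yaw,pitch",r.x.round(4));print(r.fun.reshape(-1,2).round(1).tolist())
# expected
print("tcp",s["eef_pos"])
print("stud side",at(sd,g([(472,178)])[0],.037)); t=arm.camera("top"); print("stud top",at(t,(np.array([275,92])+.5)/4-.5+[205,150],.037))
B=g([(485,130),(534,241),(172,321),(150,199)]); print("board corners side",[at(sd,p,.018).round(4).tolist() for p in B[:3]])
E
```

```text
stone xyz_under,yaw,pitch [ 0.4046  0.0095  0.1211 -0.1794  0.0206]
[[-0.7, -0.3], [0.9, -0.7], [-1.1, -0.6], [-0.1, -0.3], [0.6, 1.3], [0.1, 2.8], [-0.7, 2.6], [2.7, -2.0], [-2.3, -2.1], [0.7, -0.6], [-0.4, -0.7]]
tcp [0.41387728 0.00851798 0.12986604]
stud side [ 0.62742723 -0.03578394  0.037     ]
stud top [ 0.62966098 -0.0306641   0.037     ]
board corners side [[0.6722, 0.0224, 0.018], [0.6494, -0.1024, 0.018], [0.3605, -0.0505, 0.018]]
```

Run:
```python
from rig import arm
from h import *
print(shift(arm.observe(),[.548,-.018,.068],-.181))
```

```text
(array([0.1367, 0.002 , 0.0619]), np.float64(-0.0))
```

send_rows(commands=[[0,[0.015,0,0],0],[0,[0.045,0.001,0],0],[0,[0.08,0.002,0.01],0],[0,[0.11,0.002,0.03],0],[0,[0.128,0.002,0.05],0],[0,[0.137,0.002,0.06],0],[0,[0.137,0.002,0.062],0],[0,[0.137,0.002,0.062],0]])

```text
clock: 7.42
eef_pos: [0.5481, -0.0173, 0.0685]
orientation: [-0.0, 0.996, -0.09, 0.0]
contact_force: [0.1, -1.0, -4.1]
width: 0.05
grip_force: 30.0
```

Run:
```python
from rig import arm
from h import *
w=arm.camera("wrist");a=w["frame"][:200,140:380];b=arm.camera("side")["frame"][170:270,200:320]
a=cv2.resize(a,(480,400));b=cv2.resize(b,(480,400),interpolation=cv2.INTER_CUBIC)
cv2.imwrite("pics/m3.png",np.hstack([a[:,80:400],b])[:,:,::-1])
s=arm.observe();print(s["clock"],s["eef_pos"],s["width"])
# expected pixels of the stud head & keyhole
st=[.6285,-.033,.037]; print((proj(w,st)-[180,0])*2)
u=np.array([np.cos(-.181),np.sin(-.181)]); k=s["eef_pos"][:2]+.082*u; print(k,(proj(w,np.r_[k,s["eef_pos"][2]-.004])-[180,0])*2)
```

```text
7.525 [ 0.54829555 -0.01713429  0.0690307 ] 0.049901215400108445
[[159.95695299 173.69285353]]
[ 0.62895601 -0.03189538] [[155.56545104 164.73545396]]
```

View pics/m3.png

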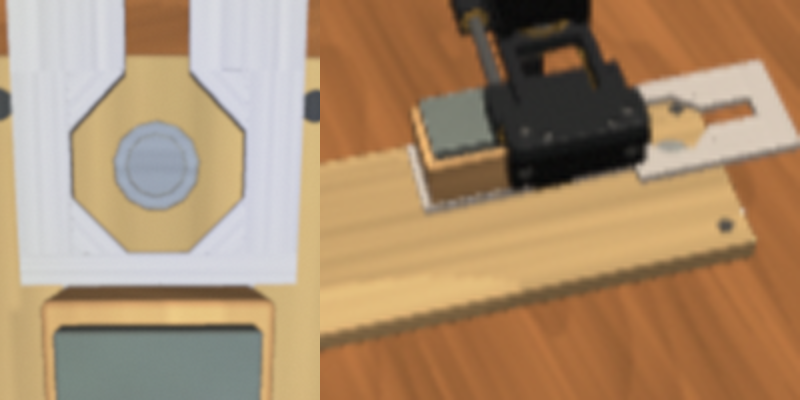

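Through the keyhole, the stud head at (157,166) is centred in the opening at (158,160), within about 1–2 mm. Lowering.

send_rows(commands=[[0,[0.0005,0,0.008],0],[0,[0.0005,0,0.018],0],[0,[0.0005,0,0.027],0],[0,[0.0005,0,0.034],0],[0,[0.0005,0,0.037],0],[0,[0.0005,0,0.039],0],[0,[0.0005,0,0.039],0]])

```text
clock: 8.4
eef_pos: [0.5489, -0.0174, 0.0291]
orientation: [0.0, 0.996, -0.09, 0.0]
contact_force: [0.8, 0.8, -4.5]
width: 0.0501
grip_force: 30.0
```

send_rows(commands=[[0,[0,0,0.0005],0],[0,[0,0,0.001],0],[0,[0,0,0.0015],0],[0,[0,0,0.0015],0]])

```text
clock: 8.9
eef_pos: [0.5489, -0.0174, 0.0282]
orientation: [-0.0, 0.996, -0.09, 0.0]
contact_force: [-1.0, 0.6, 2.1]
width: 0.05
grip_force: 30.0
```

send_rows(commands=[[0,[-0.004,0,0],0],[0,[-0.011,0,0],0],[0,[-0.018,0,0],0],[0,[-0.025,0,0],0],[0,[-0.032,0,0],0],[0,[-0.038,0,0],0],[0,[-0.042,0,0],0],[0,[-0.043,0,0],0]])

```text
clock: 9.9
eef_pos: [0.5073, -0.0095, 0.0281]
orientation: [-0.0, 0.996, -0.09, 0.001]
contact_force: [4.8, -1.0, 3.8]
width: 0.0497
grip_force: 30.0
```

send_rows(commands=[[0,[-0.001,0,0],0],[0,[-0.002,0,0],0],[0,[-0.003,0,0],0],[0,[-0.003,0,0],0]])

```text
clock: 10.4
eef_pos: [0.5048, -0.0089, 0.0282]
orientation: [-0.0, 0.996, -0.09, 0.001]
contact_force: [5.3, -0.3, 5.0]
width: 0.0498
grip_force: 30.0
```

send_rows(commands=[[0,[-0.001,0,0],0],[0,[-0.002,0,0],0],[0,[-0.003,0,0],0],[0,[-0.003,0,0],0]])

```text
clock: 10.9
eef_pos: [0.5025, -0.0085, 0.0281]
orientation: [-0.0, 0.996, -0.089, 0.002]
contact_force: [6.2, -2.4, 2.9]
width: 0.0498
grip_force: 30.0
```

send_rows(commands=[[70,[0.001,0,0],0],[100,[0.001,0,0],0],[100,[0.001,0,0],0],[100,[0.001,0,0],0],[100,[0.001,0,0],0],[100,[0.001,0,0],0]])

```text
clock: 11.65
eef_pos: [0.5015, -0.0088, 0.0276]
orientation: [0.0, 0.996, -0.09, -0.0]
contact_force: [-0.3, -0.6, -0.6]
width: 0.0865
grip_force: 0.0
```

send_rows(commands=[[100,[0,0,-0.01],0],[100,[0,0,-0.03],0],[100,[0,0,-0.06],0],[100,[0,0,-0.1],0],[100,[0,0,-0.14],0],[100,[0,0,-0.16],0],[100,[0,0,-0.16],0]])

```text
clock: 12.52
eef_pos: [0.5025, -0.0086, 0.1898]
orientation: [-0.001, 0.996, -0.09, 0.002]
contact_force: [-1.3, -1.0, -0.3]
width: 0.0869
grip_force: 0.0
```

Run:
```python
from rig import arm
from h import *
w=arm.camera("wrist")["frame"];b=arm.camera("side")["frame"][160:280,170:320]
b=cv2.resize(b,(480,384),interpolation=cv2.INTER_CUBIC)
cv2.imwrite("pics/m4.png",np.hstack([w[:,100:420],b])[:,:,::-1])
s=arm.observe();print(s["clock"],s["eef_pos"],s["width"],s["contact_force"])
```

```text
12.625 [ 0.50087348 -0.00886462  0.18714844] 0.08721804417685623 [-0.78607343 -0.50046091 -0.11904123]
```

View pics/m4.png

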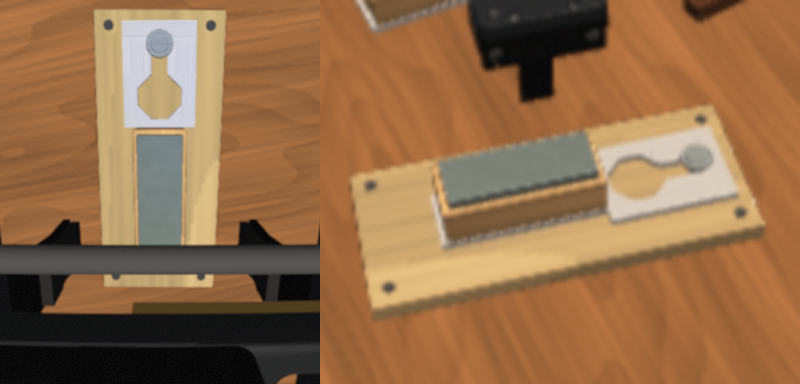

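The stud head covers the slot end: head at (159,43), tab end at row 20, which is about 23 mm, the home position. The holder lies flat and straight, and the gripper is clear.

```bash
python3 -c "
from rig import arm
print(arm.finish_job())"
```

```text
the job is handed in; nothing more can be done
None
```

I mounted the keyhole stone on the stud and handed the job in at about 12.6 s. The last pictures show it flat, straight along the board and fully home, with the gripper clear; I never touched the other stone, and no verdict came back.

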